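Read the stoppered cuvette in a four-cell photometer

TASK

Read the stoppered cuvette in the photometer: shut the sample-compartment lid, then pull the cell-carrier rod out click by click until the stoppered cuvette rests in the light beam, and press the wide read key. Then push the rod fully home so that the blank in the front pocket is back in the beam, leaving the lid shut and everything else on the bench undisturbed.

Things in the scene. Friction and masses are not known exactly. Their poses are not given: they have to be found in the camera images.
- photometer: Bench photometer, white and grey, fixed: 420 mm wide (its y), 300 deep (x), 165 high. Origin at the centre of its underside on the bench; x points from its front (face at x = -150 mm, towards the robot) to its back, y to its left, z up. At the left front a low keypad ledge (y -15 to +210, x -150 to -60, top z = 100 mm) with a sloped display behind it.
- well (a point): Centre of the rim of the sample well (x = -79, y = -90, z = 165 mm; axes as the photometer), 118 mm (x) by 90, lid hinged at its rear. In it a black carrier with four square pockets in a row along x, 16 mm pitch. Pulling the rod moves the carrier 16 mm towards the robot per click: first click brings the second pocket from the front into the beam, the third click the rearmost.
- beam (a point): Centre of the light beam, which runs along y across the well between two lens tubes; photometer x = -79, y = -90, z = 112 mm, axes as the photometer. With the rod home the front pocket is in the beam.
- bushing (a point): Steel collar where the carrier rod leaves the front face: x = -150, y = -90, z = 102 mm. A spring ball drops into a notch at home and at each click: leaving a notch takes 9 to 14 N; between notches the carrier slides with about 2 N and stays where it is left; within 2 mm of a notch's middle it draws itself in. A notch is 6 mm wide. Hard stops lie 1 mm past home and 1.5 mm past the third click.
- rod_knob (a point): Centre of the black cylindrical knob, diameter 22 mm, 24 long along x, on the 8 mm carrier rod, 102 mm above the bench; axes as the photometer, outwards is -x. At home 51 to 59 mm in front of the front face: the rod has 7 mm of loose play in the carrier, so it slides freely that far before it drags the carrier and the knob's place alone does not tell the carrier's.
- stoppered_cuvette: The cuvette to be read: glass, 12.5 mm square, 45 mm tall, with a round white stopper 14 mm wide and 14 mm tall on top (the only one with a stopper). Loose in the second, third or fourth pocket from the front with 0.75 mm slack each side. Origin at the centre of its underside (20 mm below beam height), z up.
- blank_cuvette: The blank: open glass cuvette 12.5 mm square, 45 mm tall, in the front pocket. Origin at the centre of its underside, z up. Two like it stand in the remaining pockets.
- lid (a joint): Lid hinge angle, rad: 0 shut, about 1.35 to 1.55 (upright) at the start. Friction hinge: stays where it is left; takes about 2 N at the edge.
- lid_hinge_mid (a point): Middle of the lid's hinge line, along the photometer's y, at x = -2, y = -90, z = 166 mm. Axes turn with the lid; shut, they are the photometer's. The lid is a plate reaching 140 mm from the hinge (to -x when shut), 104 wide, 13 thick (above the hinge line when shut), plus a lip 44 wide, 6 thick, 12 long at its front edge. It opens up and back.
- lid_edge (a point): Middle of the lid's free edge on its outer face (the front top edge when shut), 140 mm from the hinge. Axes turn with the lid.
- read_key (a joint): Travel of the read key, m: 0 up, 0.004 fully down. Spring return, 1 N to start, about 5 N fully down; it reads from 0.0025.
- read_key_top (a point): Middle of the top of the wide read key, photometer x = -110, y = 50, z = 110.5 mm; 44 mm (y) by 22 mm (x), standing 10 mm above the keypad ledge, beside the sample compartment; pressed straight down. The nine small keys to its left are low and do nothing.
- beaker: Empty glass beaker, 64 mm wide, 85 tall, standing in front and to the right of the rod. Origin under its centre. Leave alone.
- reagent_bottle: Amber glass bottle, 64 mm wide, 150 tall, standing at the right of the photometer. Origin under its centre. Leave alone.
- wash_bottle: Clear wash bottle with a bent spout, 72 mm wide, 200 tall, by the left of the photometer. Origin under its centre. Leave alone.
- cuvette_box: Flat clear box of spare cuvettes, 75 x 110 x 31 mm, lying in front of the keypad. Origin under its centre. Leave alone.
- spatula: Thin steel lab spatula, 185 mm long, lying to the left of the cuvette box. Origin under its middle. Leave alone.
- vial: Small capped glass vial, 27 mm wide, 58 tall, standing on the photometer's top deck behind the display. Origin under its centre. Leave alone.

How it is judged:
By the outcome, as a careful person would: the job done as asked, in the order asked, and still so for the second after the job is handed in, with the robot touching nothing.
It also fails if it takes over 64 s, if anything falls off the work surface, if the arm or the gripper's body presses on something with over 40 N, if the wrist force passes 120 N, or if a joint passes its speed limit or range.

ROBOT

A 6-joint arm with a two-finger parallel gripper is mounted at the origin on the work surface. World frame = base frame: x ahead of the robot, y to its left, z up, the work surface at z = 0. Lengths are in m, angles in rad, forces in N, time in s.
With the tool pointing down it reaches from about 0.425 to 0.95 m from the base axis. Payload 3.5 kg.
Tool frame: the origin (TCP) lies at the very end of the fingers, on their centre line; the grasp point (between the pads) lies 19 mm behind it; z points along the fingers, y is the line along which they close (so a half turn about z gives the same grasp; the last joint's range is limited). The gripper opens to 85 mm and grips with 20 to 120 N. Pads are 22 mm wide; open, the fingers measure 114 mm over their backs; the gripper's body (76 mm by 85 mm) begins 54 mm behind the grasp point. The pads swing forward as they close: fully open they stand 13 mm farther back than shut.
Start: joints at [-1.401, 0.286, 1.577, -0, 1.279, -0.15], TCP at [0.212, -0.641, 0.231] pointing down, gripper open.
Joint ranges: [-2.77, 2.77], [-0.9, 2.22], [0.21, 2.48], [-1.53, 4.67], [0.24, 2.81], [-2.84, 2.84]. Speed limits (rad/s): [2.79, 2.79, 3.14, 3.14, 3.14, 3.14].

INTERFACE

Orientations are given as a unit quaternion [x, y, z, w].
In Python, from plant import ctrl gives the robot as it stands.
- The arm moves only by the shell command python3 inch.py [FORCE], which reads ROWS from standard input. ROWS is a JSON list of rows, 1 to 10 of them, each of 7 numbers: dx, dy, dz in a scale on which 1.0 is 0.5 m, then a rotation vector rx, ry, rz in shares of 4 rad (1.0 is 4 rad), then the opening from 0.0 (shut) to 1.0 (fully open); each row is the pose to reach, as a shift and turn from the pose commanded when the command began, along the tool's axes at that moment; what a row does not reach only later rows make up. A row lasts 1/8 s, in which the tool goes at most 0.0625 m and 0.188 rad, less where a joint would pass 70% of its speed; a pose out of reach is approached as far as the arm can. The fingers move at their own pace and stop on an object; FORCE is the grip in N (left out, the last holds). Time passes only in rows, so rows that do not move let the fingers close. It prints the time, the measured TCP pose, the force, the opening and the grip force at its end. No shift or turn number may pass 1 either way. Input that does not fit is refused with a message, and nothing moves.
- ctrl.get_state(): the state, without advancing time (a new reading comes with each control period).
- ctrl.read_camera(name): name is "scene" or "top" or "wrist"; returns a dict with "pixels" (480x640x3 uint8, red, green, blue), "camera_matrix" (3x3 intrinsics, pixels), "xyz" and "orientation" of the camera in the world. Camera axes: x right, y down, z forward; pixel columns grow to the right and rows downward; lengths in m; the calibration is good to about 2 mm. A picture is of the moment at which its call begins. There is no depth.
- ctrl.sign_off(): hands the job in; it is judged then, once.
The state is a dict: "time": time; "qpos": joint angles; "dq": joint speeds; "joint_efforts": joint torques, N m; "eef_pos": TCP position; "tcp_rot": TCP orientation; "contact_force": force on the tool from outside, world axes, zero at the start; "wrist_torque": the same for the moment, N m; "opening": opening from 0.0 (shut) to 1.0 (fully open); "finger_force": force on a finger pad.
Only numpy, scipy, OpenCV 4.12 (cv2) and the standard library are available. Lean on these libraries where they do the work, as an engineer would, in place of code of your own. Each camera call takes 0.05 s, during which the arm holds its last target. There are 200 camera calls.

## Working session

There is one attempt and no reset: what is moved stays moved. The work goes in short steps, Python scripts to look and compute and a shell command to move; the robot and the scene stay as the last step left them, time stands still between calls to the robot, and variables do not carry over. Pictures are saved under pics/ and viewed, at most 13 in all, crops included, and the job is handed in when it is done.

```bash
ls; mkdir -p pics
python3 - <<'E'
from plant import ctrl
import cv2
s=ctrl.get_state();print(s)
for n in("scene","top"):
    c=ctrl.read_camera(n);print(n,c["camera_matrix"],c["xyz"],c["orientation"])
    cv2.imwrite(f"pics/{n}0.png",c["pixels"][:,:,::-1])
E
```

```text
inch.py
pics
plant.py
{'time': 0.0, 'qpos': array([-1.40099393e+00,  2.87172951e-01,  1.57819666e+00,  6.47203734e-06,
        1.27857210e+00, -1.49991196e-01]), 'dq': array([ 7.01244595e-04, -2.34001765e-04,  7.56306072e-04,  1.72732564e-03,
        4.65834503e-06, -1.06928791e-03]), 'joint_efforts': array([ 2.91317629e-04, -4.05983162e+01, -2.92624372e+01, -1.43152988e-04,
        5.88412397e-03,  2.17696368e-05]), 'eef_pos': array([ 0.21212287, -0.64010981,  0.22993166]), 'tcp_rot': array([ 9.87243188e-01,  1.59215288e-01, -8.53664088e-06, -1.17450149e-03]), 'contact_force': array([-0.18412042, -0.16148228,  0.25081533]), 'wrist_torque': array([-0.01736384, -0.02368567,  0.03258632]), 'finger_force': 0.0, 'opening': 1.0009979925680046}
scene [[535.65050304   0.         312.13030197]
 [  0.         535.65050304 246.96073934]
 [  0.           0.           1.        ]] [0.98380216 0.41371663 0.95827385] [ 0.40369061  0.8777432  -0.2376627  -0.10058435]
top [[515.60034413   0.         324.29518477]
 [  0.         515.60034413 240.20736375]
 [  0.           0.           1.        ]] [0.52111987 0.06550555 1.12397344] [ 0.70991263 -0.70246619  0.03055106 -0.0403973 ]
```

View pics/scene0.png

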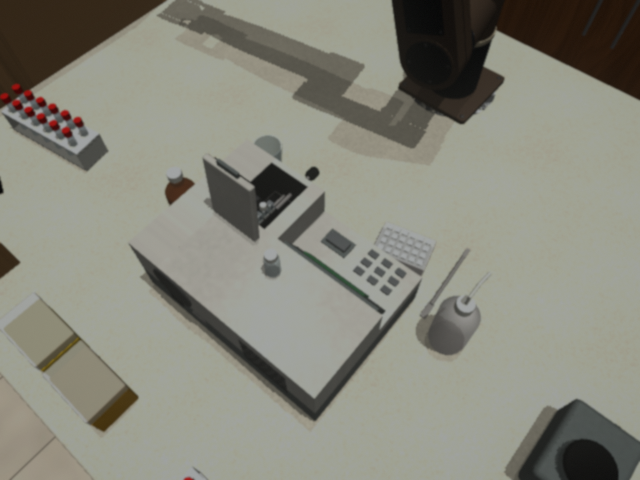

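View pics/top0.png

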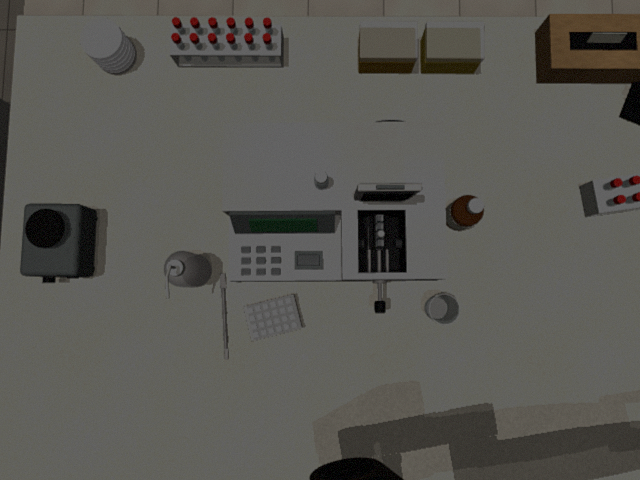

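The scene view shows the photometer with its lid up at (232,195) and the knob at (312,172). In the top view the well is near (381,242), the knob near (380,307), the read key near (309,260) and the beaker near (440,308). I'll enlarge the top view next.

```bash
cat > h.py <<'E'
import numpy as np,cv2
from scipy.spatial.transform import Rotation as R
from plant import ctrl
def ray(c,u,v):
    K=c["camera_matrix"];d=R.from_quat(c["orientation"]).apply(np.linalg.inv(K)@[u,v,1.]);return np.array(c["xyz"]),d
def onz(c,u,v,z):
    o,d=ray(c,u,v);return o+d*(z-o[2])/d[2]
def tri(rs):
    A=np.zeros((3,3));b=np.zeros(3)
    for o,d in rs:
        d=d/np.linalg.norm(d);P=np.eye(3)-np.outer(d,d);A+=P;b+=P@o
    p=np.linalg.solve(A,b);res=[np.linalg.norm(np.cross(p-o,d/np.linalg.norm(d))) for o,d in rs]
    return p,res
def proj(c,p):
    q=R.from_quat(c["orientation"]).inv().apply(np.array(p)-c["xyz"]);w=c["camera_matrix"]@q;return w[:2]/w[2]
def totool(dw,s=None):
    s=s or ctrl.get_state();return R.from_quat(s["tcp_rot"]).inv().apply(dw)
E
python3 - <<'E'
from h import *
I=cv2.imread("pics/top0.png")[170:320,330:490]
I=cv2.convertScaleAbs(cv2.resize(I,None,fx=4,fy=4,interpolation=cv2.INTER_CUBIC),alpha=1.8)
cv2.imwrite("pics/topc.png",I)
I=cv2.imread("pics/scene0.png")[130:290,190:440]
cv2.imwrite("pics/scenec.png",cv2.resize(I,None,fx=3.2,fy=3.2,interpolation=cv2.INTER_CUBIC))
E
```

```text
(no output)
```

View pics/topc.png

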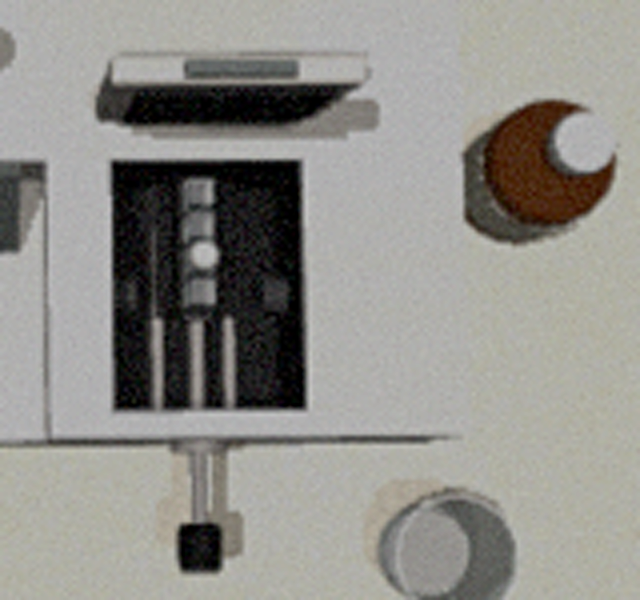

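View pics/scenec.png

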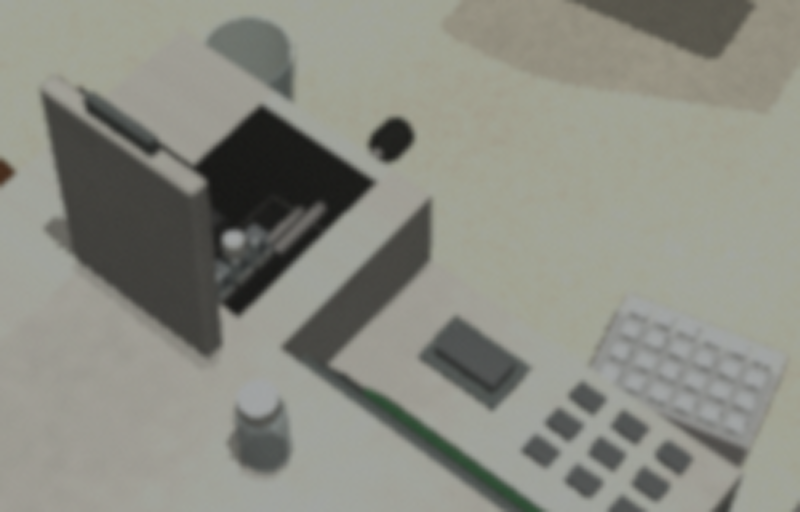

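The stopper is at crop (204,254), which is the second pocket. The pockets sit at rows 292, 258, 225 and 192, and the lens tubes line up with row 292. So it takes one click. Next I'll measure poses.

Run:
```python
from h import *
T=ctrl.read_camera("top");S=ctrl.read_camera("scene")
t=lambda u,v:(330+(u+.5)/4-.5,170+(v+.5)/4-.5)
s=lambda u,v:(190+(u+.5)/3.2-.5,130+(v+.5)/3.2-.5)
g=cv2.cvtColor(T["pixels"],cv2.COLOR_RGB2GRAY)
# well blob corners & knob in top
m=(g<45).astype(np.uint8)
for n,(x0,y0,x1,y1) in dict(well=(352,206,412,277),knob=(370,297,392,318)).items():
    mm=np.zeros_like(m);mm[y0:y1,x0:x1]=m[y0:y1,x0:x1]
    mm=cv2.morphologyEx(mm,cv2.MORPH_CLOSE,np.ones((5,5)))
    c=max(cv2.findContours(mm,0,1)[0],key=cv2.contourArea);print(n,cv2.boundingRect(c),cv2.minAreaRect(c))
gs=cv2.cvtColor(S["pixels"],cv2.COLOR_RGB2GRAY)
mm=np.zeros_like(gs);mm[160:185,300:325]=(gs<60)[160:185,300:325]
c=max(cv2.findContours(mm,0,1)[0],key=cv2.contourArea);ks=cv2.minAreaRect(c);print("kscene",ks)
FL=dict(FLwell=((113,409),(375,182)),FRwell=((305,409),(262,106)),RLwell=((112,161),(237,315)))
for n,(a,b) in FL.items(): print(n,*tri([ray(T,*t(*a)),ray(S,*s(*b))]),onz(T,*t(*a),.165))
print("RR",onz(T,*t(303,161),.165))
print("knob",*tri([ray(T,*t(200,548)),ray(S,*ks[0])]),onz(T,*t(200,548),.102))
print("lidtop corners L/R", *[tri([ray(T,*t(*a)),ray(S,*s(*b))]) for a,b in (((112,54),(205,190)),((367,54),(45,85)))])
print("lidlip front mid",onz(T,*t(242,68),.31))
print("key",*tri([ray(T,309,259.5),ray(S,*s(473,352))]),onz(T,309,259.5,.1105))
print("frontcorner R deck",onz(T,*t(462,438),.165),onz(T,*t(48,441),.165))
print("beaker top c",onz(T,*t(450,548),.085))
print("stopper",*tri([ray(T,*t(204,254)),ray(S,*s(234,240))]),onz(T,*t(204,254),.151))
```

```text
well (358, 210, 48, 63) ((381.5, 241.0), (62.0, 47.0), 90.0)
knob (375, 301, 11, 12) ((380.0, 306.5), (11.0, 10.0), 90.0)
kscene ((312.0000305175781, 173.0), (8.485280990600586, 11.31370735168457), 45.0)
FLwell [0.55872838 0.01698887 0.1686587 ] [np.float64(0.0004864549996997934), np.float64(0.0004864549996998638)] [0.55917321 0.01641708 0.165     ]
FRwell [ 0.55935322 -0.07138134  0.16667322] [np.float64(0.0011175102592484235), np.float64(0.0011175102592485308)] [ 0.56012412 -0.07250448  0.165     ]
RLwell [0.67446583 0.0181767  0.16878052] [np.float64(0.0007158067886141009), np.float64(0.0007158067886143386)] [0.67553792 0.0174323  0.165     ]
RR [ 0.67634993 -0.07210483  0.165     ]
knob [ 0.49354182 -0.0287419   0.10610964] [np.float64(0.000859784272969619), np.float64(0.0008597842729695734)] [ 0.49395663 -0.02980861  0.102     ]
lidtop corners L/R (array([0.69237497, 0.02826832, 0.31191819]), [np.float64(0.00421623936348816), np.float64(0.004216239363488028)]) (array([ 0.69497317, -0.07536441,  0.30885668]), [np.float64(0.0024349876268415062), np.float64(0.002434987626841633)])
lidlip front mid [ 0.69029225 -0.02710541  0.31      ]
key [0.58375405 0.11069014 0.11368967] [np.float64(0.0011593690691193285), np.float64(0.0011593690691192374)] [0.58464826 0.10990135 0.1105    ]
frontcorner R deck [ 0.54750275 -0.14488886  0.165     ] [0.54403339 0.04645457 0.165     ]
beaker top c [ 0.49494647 -0.15581076  0.085     ]
stopper [ 0.63278153 -0.02613518  0.15247605] [np.float64(0.0010142606712179663), np.float64(0.0010142606712179793)] [ 0.63360303 -0.02706764  0.151     ]
```

One click it is: the stopper triangulates to z=0.152 and sits 16 mm behind the beam. The photometer's yaw is about +0.011 rad. First I'll bring the closed fingers up and behind the lid.

The manual's scale: shifts go in shares of 0.5 m and turns go in shares of 4 rad. Converting my numbers, 0.44 m / 0.5 = 0.88, -0.19 m / 0.5 = -0.38, 0.309 rad / 4 = 0.0773.

```bash
echo '[[0,0,-0.12,0,0,0.025,0],[0.08,-0.046,-0.22,0,0,0.05,0],[0.18,-0.106,-0.26,0,0,0.0773,0],[0.28,-0.164,-0.29,0,0,0.0773,0],[0.38,-0.222,-0.32,0,0,0.0773,0],[0.48,-0.282,-0.35,0,0,0.0773,0],[0.58,-0.34,-0.38,0,0,0.0773,0],[0.68,-0.4,-0.38,0,0,0.0773,0],[0.78,-0.458,-0.38,0,0,0.0773,0],[0.88,-0.516,-0.38,0,0,0.0773,0]]' | python3 inch.py 40
```

```text
time: 1.45
eef_pos: [0.5498, -0.2558, 0.4213]
tcp_rot: [1.0, 0.005, 0.0, 0.0]
contact_force: [0.1, -0.4, 0.1]
opening: -0.003
finger_force: 0.0
```

Run:
```python
from h import *
s=ctrl.get_state();print(s["eef_pos"],R.from_quat(s["tcp_rot"]).as_matrix().round(3).tolist(),totool(np.array([.745,-.035,.42])-s["eef_pos"]).round(3))
```

```text
[ 0.54976045 -0.25584392  0.4212652 ] [[1.0, 0.011, 0.0], [0.011, -1.0, -0.0], [0.0, 0.0, -1.0]] [ 0.198 -0.219  0.001]
```

To row units: -0.219 m / 0.5 = -0.438, 0.145 m / 0.5 = 0.29.

```bash
echo '[[0.08,-0.088,0,0,0,0,0],[0.16,-0.176,0,0,0,0,0],[0.24,-0.264,0,0,0,0,0],[0.32,-0.352,0,0,0,0,0],[0.396,-0.438,0,0,0,0,0],[0.396,-0.438,0.1,0,0,0,0],[0.396,-0.438,0.2,0,0,0,0],[0.396,-0.438,0.29,0,0,0,0],[0.396,-0.438,0.29,0,0,0,0]]' | python3 inch.py
python3 - <<'E'
from h import *
T=ctrl.read_camera("scene");I=T["pixels"][90:330,150:470,::-1]
cv2.imwrite("pics/s1.png",cv2.resize(I,None,fx=2,fy=2))
E
```

```text
time: 2.58
eef_pos: [0.742, -0.0359, 0.2695]
tcp_rot: [1.0, 0.005, -0.006, -0.001]
contact_force: [0.8, 0.1, -1.0]
opening: 0.003
finger_force: 0.0
```

View pics/s1.png

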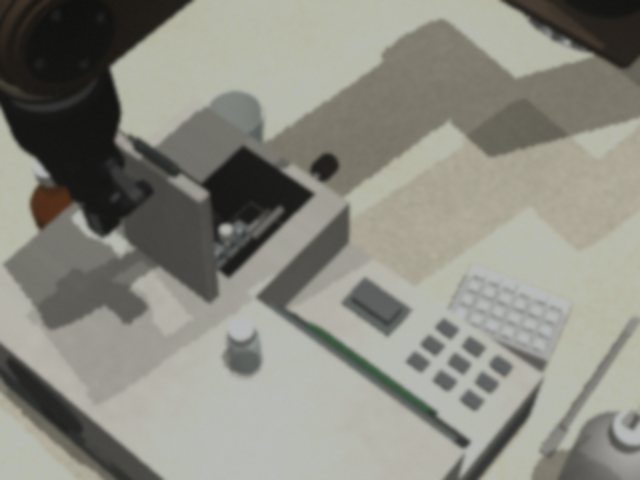

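The closed fingers hang behind the lid, at image (115,200), clear of the vial. Next I'll swing the lid down along its arc.

To row units: -0.14 m / 0.5 = -0.28, -0.133 m / 0.5 = -0.266.

```bash
echo '[[-0.04,0,0,0,0,0,0],[-0.076,0,0,0,0,0,0],[-0.114,0,-0.002,0,0,0,0],[-0.144,0,0,0,0,0,0],[-0.172,0,0.008,0,0,0,0],[-0.2,0,0.022,0,0,0,0],[-0.224,0,0.038,0,0,0,0],[-0.246,0,0.058,0,0,0,0],[-0.266,0,0.08,0,0,0,0],[-0.28,0,0.106,0,0,0,0]]' | python3 inch.py
python3 - <<'E'
from h import *
s=ctrl.get_state();print(s["eef_pos"],totool(np.array([.5905,-.035,.182])-s["eef_pos"]).round(4))
E
```

```text
time: 3.88
eef_pos: [0.6052, -0.0383, 0.2254]
tcp_rot: [1.0, 0.005, 0.002, 0.001]
contact_force: [-0.3, -1.0, 1.4]
opening: 0.001
finger_force: 0.6
[ 0.60516441 -0.03826299  0.22543396] [-0.0148 -0.0035  0.0434]
```

To row units: 0.044 m / 0.5 = 0.088, 0.04 m / 0.5 = 0.08.

```bash
echo '[[-0.012,0,0.024,0,0,0,0],[-0.02,0,0.046,0,0,0,0],[-0.026,0,0.066,0,0,0,0],[-0.028,0,0.08,0,0,0,0],[-0.028,0,0.086,0,0,0,0],[-0.028,0,0.088,0,0,0,0],[-0.028,0,0.088,0,0,0,0]]' | python3 inch.py
```

```text
time: 4.75
eef_pos: [0.5907, -0.038, 0.1795]
tcp_rot: [1.0, 0.005, 0.0, -0.0]
contact_force: [-0.6, -0.5, -0.2]
opening: 0.003
finger_force: 0.0
```

To row units: 0.002 m / 0.5 = 0.004, 0.001 m / 0.5 = 0.002.

```bash
echo '[[0,0,0.002,0,0,0,0],[0,0,0.004,0,0,0,0],[0,0,0.004,0,0,0,0]]' | python3 inch.py
python3 - <<'E'
from h import *
T=ctrl.read_camera("scene");I=T["pixels"][90:330,150:470,::-1]
cv2.imwrite("pics/s2.png",cv2.resize(I,None,fx=2,fy=2))
E
```

```text
time: 5.12
eef_pos: [0.5909, -0.0381, 0.179]
tcp_rot: [1.0, 0.005, 0.001, 0.0]
contact_force: [-2.5, 0.2, 6.0]
opening: -0.001
finger_force: 2.8
```

View pics/s2.png

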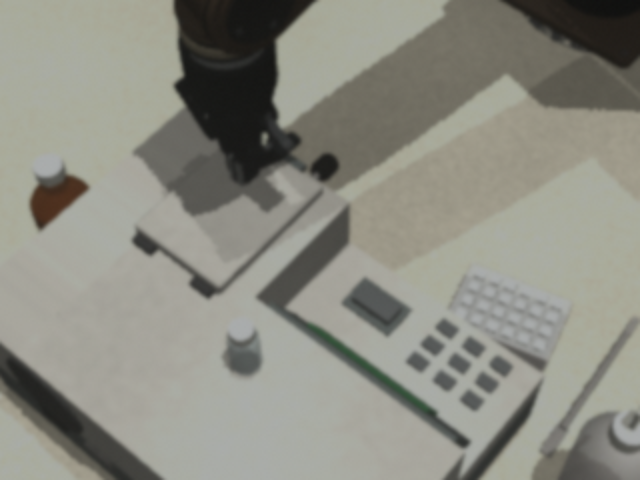

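The lid lies flat and shut, with the tip at z=0.179, the lid's top face. Next I'll lift, move in front of the face, tilt 0.35 rad and open halfway.

To row units: -0.1 m / 0.5 = -0.2, -0.08 m / 0.5 = -0.16, 0.35 rad / 4 = 0.0875.

```bash
echo '[[0,0,-0.06,0,0,0,0],[0,0,-0.16,0,0,0,0.2],[-0.1,0,-0.16,0,0.025,0,0.5],[-0.2,0,-0.16,0,0.055,0,0.5],[-0.2,0,-0.16,0,0.0875,0,0.5],[-0.2,0,-0.16,0,0.0875,0,0.5],[-0.2,0,-0.16,0,0.0875,0,0.5]]' | python3 inch.py
python3 - <<'E'
from h import *
s=ctrl.get_state();print(s["contact_force"],s["eef_pos"],R.from_quat(s["tcp_rot"]).as_matrix().round(3).tolist(),totool(np.array([.497,-.0292,.16])-s["eef_pos"]).round(4),totool(np.array([.497,-.0292,.084])-s["eef_pos"]).round(4))
W=ctrl.read_camera("wrist");cv2.imwrite("pics/w1.png",W["pixels"][:,:,::-1])
# knob from wrist camera, with top
E
```

```text
time: 6.05
eef_pos: [0.4912, -0.0394, 0.2583]
tcp_rot: [0.985, 0.005, 0.174, -0.001]
contact_force: [-2.1, 0.1, -0.7]
opening: 0.498
finger_force: 0.0
[-2.10411269  0.14749322 -0.70279889] [ 0.49124802 -0.03944218  0.25826952] [[0.939, 0.011, 0.343], [0.01, -1.0, 0.003], [0.343, 0.0, -0.939]] [-0.0282 -0.0102  0.0943] [-0.0542 -0.0103  0.1657]
```

View pics/w1.png

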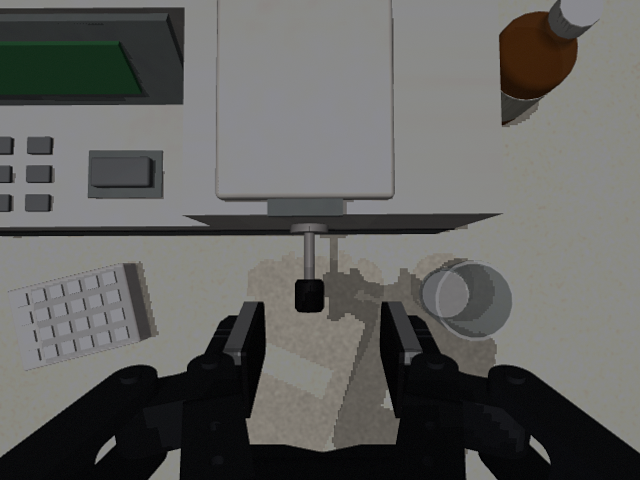

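The wrist view shows the knob at (309,295), the collar at (309,228) and the key top at (121,171), with the lid shut. I'll triangulate against the top view.

Run:
```python
from h import *
W=ctrl.read_camera("wrist");T=ctrl.read_camera("top");s=ctrl.get_state()
k,r=tri([ray(W,309,295),ray(T,379.6,306.7)]);print("knob",k,r,onz(W,309,295,.102))
print("key",tri([ray(W,121,171),ray(T,309,259.5)]),onz(W,121,171,.1105))
print("face at collar",onz(W,309,231,.102))
```

```text
knob [ 0.49280052 -0.02981567  0.10514057] [np.float64(0.001145945674719818), np.float64(0.0011459456747197883)] [ 0.49150001 -0.03006492  0.102     ]
key (array([0.58355486, 0.11052542, 0.10719683]), [np.float64(0.0013846785817017311), np.float64(0.0013846785817014744)]) [0.58149514 0.10937453 0.1105    ]
face at collar [ 0.53936217 -0.02946815  0.102     ]
```

To row units: 0.166 m / 0.5 = 0.332, -0.055 m / 0.5 = -0.11.

```bash
echo '[[-0.028,-0.01,0.094,0,0,0,0.5],[-0.056,-0.0194,0.188,0,0,0,0.5],[-0.084,-0.0194,0.26,0,0,0,0.5],[-0.11,-0.0194,0.332,0,0,0,0.5],[-0.11,-0.0194,0.332,0,0,0,0.5],[-0.11,-0.0194,0.332,0,0,0,0.5]]' | python3 inch.py;python3 - <<'E'
from h import *
s=ctrl.get_state();print(s["contact_force"],totool(np.array([.496,-.0297,.084])-s["eef_pos"]).round(4))
W=ctrl.read_camera("wrist");cv2.imwrite("pics/w2.png",W["pixels"][:,:,::-1])
E
```

```text
time: 6.95
eef_pos: [0.4971, -0.0297, 0.0839]
tcp_rot: [0.985, 0.005, 0.175, -0.001]
contact_force: [-0.4, 0.1, 0.7]
opening: 0.501
finger_force: 0.0
[-0.35976446  0.13584751  0.72612363] [-0.001  -0.     -0.0004]
```

View pics/w2.png

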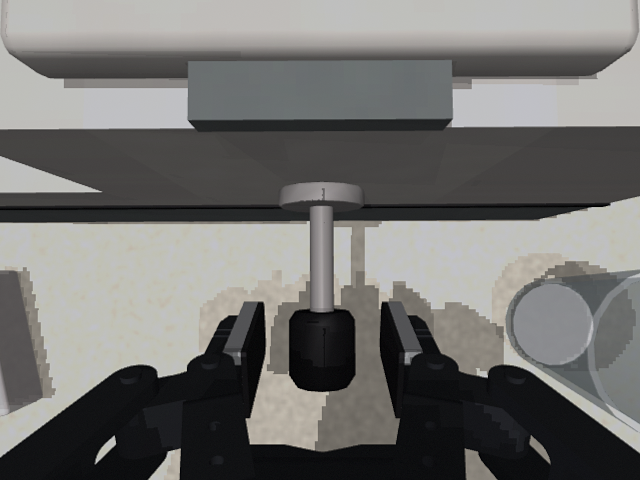

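The knob at (322,348) is centred between the pads, so I'll close on it.

To row units: -0.00188 m / 0.5 = -0.0038, -0.00094 m / 0.5 = -0.0019.

```bash
echo '[[0,0,0,0,0,0,0.2],[0,0,0,0,0,0,0.1],[0,0,0,0,0,0,0.1],[0,0,0,0,0,0,0.1],[0,0,0,0,0,0,0.1]]' | python3 inch.py 50; echo '[[-0.0019,0,-0.0007,0,0,0,0.1],[-0.0038,0,-0.0014,0,0,0,0.1],[-0.0038,0,-0.0014,0,0,0,0.1]]' | python3 inch.py
```

```text
time: 7.62
eef_pos: [0.4971, -0.0297, 0.0844]
tcp_rot: [0.984, 0.005, 0.176, -0.001]
contact_force: [-0.5, 1.7, 4.9]
opening: 0.238
finger_force: 48.9
time: 8.0
eef_pos: [0.4951, -0.0297, 0.0844]
tcp_rot: [0.984, 0.005, 0.176, -0.001]
contact_force: [-1.3, 1.4, 6.0]
opening: 0.236
finger_force: 48.9
```

To row units: -0.00094 m / 0.5 = -0.0019, -0.00034 m / 0.5 = -0.0007.

```bash
for i in 1 2; do echo '[[-0.0019,0,-0.0007,0,0,0,0.1],[-0.0019,0,-0.0007,0,0,0,0.1]]' | python3 inch.py|grep -E 'eef|cont'; done; echo '[[-0.0019,0,-0.0007,0,0,0,0.1],[-0.0019,0,-0.0007,0,0,0,0.1]]' | python3 inch.py|grep -E 'eef|cont'
```

```text
eef_pos: [0.4941, -0.0297, 0.0844]
contact_force: [0.3, 2.4, 6.2]
eef_pos: [0.4931, -0.0297, 0.0844]
contact_force: [-0.4, 1.3, 4.4]
eef_pos: [0.4921, -0.0297, 0.0844]
contact_force: [-1.0, 1.8, 5.5]
```

To row units: -0.00094 m / 0.5 = -0.0019, -0.00034 m / 0.5 = -0.0007.

```bash
echo '[[-0.0019,0,-0.0007,0,0,0,0.1],[-0.0019,0,-0.0007,0,0,0,0.1]]' | python3 inch.py|grep -E 'eef|cont'; echo '[[-0.0019,0,-0.0007,0,0,0,0.1],[-0.0019,0,-0.0007,0,0,0,0.1]]' | python3 inch.py|grep -E 'eef|cont'
```

```text
eef_pos: [0.4911, -0.0297, 0.0844]
contact_force: [-0.2, 2.5, 5.2]
eef_pos: [0.4909, -0.0298, 0.0846]
contact_force: [5.0, 2.4, 3.4]
```

To row units: -0.00094 m / 0.5 = -0.0019, -0.00034 m / 0.5 = -0.0007.

```bash
echo '[[-0.0019,0,-0.0007,0,0,0,0.1],[-0.0019,0,-0.0007,0,0,0,0.1]]' | python3 inch.py|grep -E 'eef|cont'
```

```text
eef_pos: [0.4906, -0.0299, 0.0848]
contact_force: [9.2, 3.1, -0.6]
```

To row units: -0.00094 m / 0.5 = -0.0019, -0.00034 m / 0.5 = -0.0007.

```bash
echo '[[-0.0019,0,-0.0007,0,0,0,0.1],[-0.0019,0,-0.0007,0,0,0,0.1]]' | python3 inch.py|grep -E 'eef|cont'
```

```text
eef_pos: [0.4902, -0.03, 0.085]
contact_force: [12.0, 3.7, -3.1]
```

To row units: -0.00094 m / 0.5 = -0.0019, -0.00034 m / 0.5 = -0.0007.

```bash
echo '[[-0.0019,0,-0.0007,0,0,0,0.1],[-0.0019,0,-0.0007,0,0,0,0.1]]' | python3 inch.py|grep -E 'eef|cont'
```

```text
eef_pos: [0.4876, -0.0298, 0.0844]
contact_force: [1.7, 0.8, 6.7]
```

To row units: -0.008 m / 0.5 = -0.016, -0.007 m / 0.5 = -0.014.

```bash
echo '[[-0.002,0,-0.0007,0,0,0,0.1],[-0.004,0,-0.0015,0,0,0,0.1],[-0.006,0,-0.0022,0,0,0,0.1],[-0.008,0,-0.0029,0,0,0,0.1],[-0.01,0,-0.0037,0,0,0,0.1],[-0.012,0,-0.0044,0,0,0,0.1],[-0.014,0,-0.0051,0,0,0,0.1],[-0.016,0,-0.0058,0,0,0,0.1],[-0.016,0,-0.0058,0,0,0,0.1]]' | python3 inch.py|grep -E 'eef|cont'
```

```text
eef_pos: [0.4783, -0.03, 0.0841]
contact_force: [-0.2, 1.9, 9.0]
```

To row units: -0.00094 m / 0.5 = -0.0019, -0.00047 m / 0.5 = -0.0009.

```bash
echo '[[-0.0009,0,-0.0003,0,0,0,0.1],[-0.0019,0,-0.0007,0,0,0,0.1]]' | python3 inch.py|grep -E 'eef|cont'; echo '[[-0.0009,0,-0.0003,0,0,0,0.1],[-0.0019,0,-0.0007,0,0,0,0.1]]' | python3 inch.py|grep -E 'eef|cont'
```

```text
eef_pos: [0.4774, -0.03, 0.0842]
contact_force: [0.4, 2.0, 7.4]
eef_pos: [0.4763, -0.03, 0.0842]
contact_force: [0.1, 1.9, 8.1]
```

To row units: -0.00094 m / 0.5 = -0.0019, -0.00047 m / 0.5 = -0.0009.

```bash
echo '[[-0.0009,0,-0.0003,0,0,0,0.1],[-0.0019,0,-0.0007,0,0,0,0.1]]' | python3 inch.py|grep -E 'eef|cont'
```

```text
eef_pos: [0.4753, -0.03, 0.0841]
contact_force: [0.2, 1.8, 8.5]
```

To row units: -0.00094 m / 0.5 = -0.0019, -0.00047 m / 0.5 = -0.0009.

```bash
echo '[[-0.0009,0,-0.0003,0,0,0,0.1],[-0.0019,0,-0.0007,0,0,0,0.1]]' | python3 inch.py|grep -E 'eef|cont'
```

```text
eef_pos: [0.4749, -0.0301, 0.0844]
contact_force: [4.7, 2.5, 4.5]
```

Resistance returned at 0.4750, exactly 16 mm past where the carrier first engaged, so the carrier is in click 1. I'll relax 2 mm into the play, release and back off.

To row units: -0.13 m / 0.5 = -0.26, -0.09 m / 0.5 = -0.18, -0.35 rad / 4 = -0.0875.

```bash
echo '[[0.0038,0,0.0014,0,0,0,0.1],[0.0038,0,0.0014,0,0,0,0.5],[0.0038,0,0.0014,0,0,0,0.5],[0.0038,0,0.0014,0,0,0,0.5],[0.0038,0,-0.08,0,0,0,0.5],[0.0038,0,-0.18,0,0,0,0.5],[0.0038,0,-0.26,0,-0.0375,0,0.2],[0.0038,0,-0.26,0,-0.0875,0,0],[0.0038,0,-0.26,0,-0.0875,0,0],[0.0038,0,-0.26,0,-0.0875,0,0]]' | python3 inch.py 40;python3 - <<'E'
from h import *
s=ctrl.get_state();print(R.from_quat(s["tcp_rot"]).as_matrix().round(3).tolist(),totool(np.array([.5845,.1105,.13])-s["eef_pos"]).round(4))
E
```

```text
time: 13.38
eef_pos: [0.4294, -0.0297, 0.2037]
tcp_rot: [1.0, 0.006, -0.001, -0.001]
contact_force: [-0.2, 0.7, -0.2]
opening: -0.0
finger_force: 0.0
[[1.0, 0.011, -0.002], [0.011, -1.0, 0.001], [-0.002, -0.001, -1.0]] [ 0.1568 -0.1384  0.0736]
```

To row units: 0.157 m / 0.5 = 0.314, 0.07 m / 0.5 = 0.14.

```bash
echo '[[0.06,-0.092,0,0,0,0,0],[0.14,-0.184,0,0,0,0,0],[0.23,-0.276,0,0,0,0,0],[0.314,-0.276,0.04,0,0,0,0],[0.314,-0.276,0.12,0,0,0,0],[0.314,-0.276,0.16,0,0,0,0],[0.314,-0.276,0.174,0,0,0,0],[0.314,-0.276,0.174,0,0,0,0]]' | python3 inch.py;python3 - <<'E'
from h import *
s=ctrl.get_state();print(s["eef_pos"].round(4))
T=ctrl.read_camera("wrist");cv2.imwrite("pics/w3.png",T["pixels"][:,:,::-1])
E
```

```text
time: 14.38
eef_pos: [0.5855, 0.1094, 0.1187]
tcp_rot: [1.0, 0.005, 0.0, -0.0]
contact_force: [0.2, 0.6, -0.0]
opening: -0.0
finger_force: 0.0
[0.5855 0.1094 0.1187]
```

View pics/w3.png

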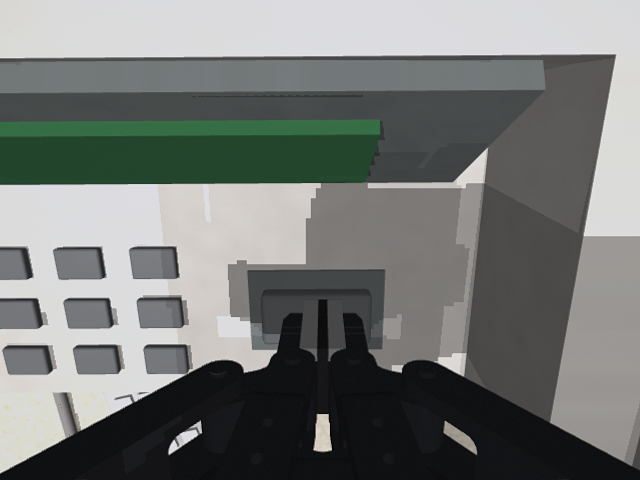

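The closed fingertips stand over the wide key, which spans columns 262–371 with the tips near column 322. I'll press straight down.

To row units: 0.012 m / 0.5 = 0.024, 0.011 m / 0.5 = 0.022.

```bash
echo '[[-0.002,0,0.01,0,0,0,0],[-0.002,0,0.018,0,0,0,0],[-0.002,0,0.022,0,0,0,0],[-0.002,0,0.024,0,0,0,0],[-0.002,0,0.024,0,0,0,0]]' | python3 inch.py
```

```text
time: 15.05
eef_pos: [0.5852, 0.1096, 0.1069]
tcp_rot: [1.0, 0.005, 0.0, 0.0]
contact_force: [-0.5, 0.0, 3.9]
opening: 0.0
finger_force: 2.1
```

To row units: 0.0015 m / 0.5 = 0.003, 0.001 m / 0.5 = 0.002.

```bash
echo '[[0,0,0.002,0,0,0,0],[0,0,0.003,0,0,0,0],[0,0,0.003,0,0,0,0]]' | python3 inch.py; echo '[[0,0,-0.04,0,0,0,0],[0,0,-0.14,0,0,0,0],[-0.084,0.12,-0.2,0,0,0,0],[-0.18,0.2,-0.2,0,0.025,0,0],[-0.28,0.276,-0.2,0,0.05,0,0],[-0.34,0.276,-0.2,0,0.05,0,0],[-0.34,0.276,-0.2,0,0.05,0,0]]' | python3 inch.py;python3 - <<'E'
from h import *
s=ctrl.get_state();W=ctrl.read_camera("wrist");T=ctrl.read_camera("top")
for n,c in(("w4",W),("t4",T)):
    g=cv2.cvtColor(c["pixels"],cv2.COLOR_RGB2GRAY);print(n,g.shape)
cv2.imwrite("pics/w4.png",W["pixels"][:,:,::-1]);print(s["eef_pos"])
E
```

```text
time: 15.42
eef_pos: [0.5852, 0.1096, 0.1064]
tcp_rot: [1.0, 0.005, 0.0, 0.0]
contact_force: [-3.5, -0.5, 9.8]
opening: -0.001
finger_force: 4.6
time: 16.3
eef_pos: [0.414, -0.0306, 0.2044]
tcp_rot: [0.995, 0.004, 0.1, -0.0]
contact_force: [1.0, -0.2, -0.5]
opening: 0.002
finger_force: 0.0
w4 (480, 640)
t4 (480, 640)
[ 0.41400482 -0.03055573  0.20439494]
```

View pics/w4.png

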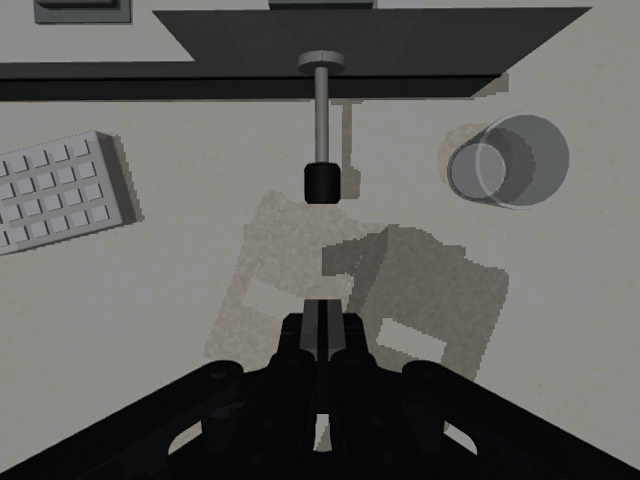

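The key was pressed fully, at 9.8 N and z=0.1064. The knob is at (322,183), still one click out. I'll regrip it as before.

To row units: 0.15 rad / 4 = 0.0375.

```bash
echo '[[0,0,0,0,0.0375,0,0.3],[0,0,0,0,0.0375,0,0.5],[0,0,0,0,0.0375,0,0.5]]' | python3 inch.py | head -2;python3 - <<'E'
from h import *
s=ctrl.get_state();p=s["eef_pos"];W=ctrl.read_camera("wrist");g=cv2.cvtColor(W["pixels"],cv2.COLOR_RGB2GRAY)
print(totool(np.array([.477,-.0298,.0843])-p).round(4),proj(W,(.4725,-.0298,.102)),proj(W,(.5465,-.0288,.102)))
b=g<40;b[:100]=0;b[260:]=0;b[:,:290]=0;b[:,360:]=0
n,l,st,ce=cv2.connectedComponentsWithStats(b.astype(np.uint8));i=1+np.argmax(st[1:,4]);print(st[i],ce[i],onz(W,*ce[i],.102))
E
```

```text
time: 16.77
eef_pos: [0.4171, -0.0302, 0.2054]
[0.0148 0.0003 0.1343] [321.91876447 211.6831536 ] [321.64808924  96.19835543]
[ 306  194   34   41 1316] [322.54179331 214.41337386] [ 0.47078249 -0.03020991  0.102     ]
```

To row units: 0.134 m / 0.5 = 0.268, 0.11 m / 0.5 = 0.22.

```bash
echo '[[0.028,0,0.06,0,0,0,0.5],[0.028,0,0.14,0,0,0,0.5],[0.028,0,0.22,0,0,0,0.5],[0.028,0,0.268,0,0,0,0.5],[0.028,0,0.268,0,0,0,0.5],[0.028,0,0.268,0,0,0,0.2],[0.028,0,0.268,0,0,0,0.1],[0.028,0,0.268,0,0,0,0.1],[0.028,0,0.268,0,0,0,0.1],[0.028,0,0.268,0,0,0,0.1]]' | python3 inch.py 50
```

```text
time: 18.08
eef_pos: [0.4762, -0.0299, 0.0848]
tcp_rot: [0.985, 0.005, 0.175, -0.001]
contact_force: [-0.4, -0.1, 3.8]
opening: 0.24
finger_force: 49.3
```

To row units: 0.0094 m / 0.5 = 0.0188, 0.0085 m / 0.5 = 0.017.

```bash
echo '[[0.0038,0,0.0014,0,0,0,0.1],[0.0076,0,0.0028,0,0,0,0.1],[0.0112,0,0.0042,0,0,0,0.1],[0.0132,0,0.0048,0,0,0,0.1],[0.015,0,0.0054,0,0,0,0.1],[0.017,0,0.0062,0,0,0,0.1],[0.0188,0,0.0068,0,0,0,0.1]]' | python3 inch.py|grep -E 'eef|cont'
```

```text
eef_pos: [0.4852, -0.0297, 0.0845]
contact_force: [-5.6, -0.5, 9.4]
```

To row units: 0.0056 m / 0.5 = 0.0112, 0.0047 m / 0.5 = 0.0094.

```bash
echo '[[0.0018,0,0.0006,0,0,0,0.1],[0.0038,0,0.0014,0,0,0,0.1],[0.0056,0,0.002,0,0,0,0.1],[0.0076,0,0.0028,0,0,0,0.1],[0.0094,0,0.0034,0,0,0,0.1],[0.0112,0,0.0042,0,0,0,0.1],[0.0112,0,0.0042,0,0,0,0.1]]' | python3 inch.py|grep -E 'eef|cont'
```

```text
eef_pos: [0.4923, -0.0297, 0.0847]
contact_force: [-1.0, 0.2, 6.1]
```

To row units: 0.0047 m / 0.5 = 0.0094, 0.0038 m / 0.5 = 0.0076.

```bash
echo '[[0.0018,0,0.0006,0,0,0,0.1],[0.0038,0,0.0014,0,0,0,0.1],[0.0056,0,0.002,0,0,0,0.1],[0.0076,0,0.0028,0,0,0,0.1],[0.0094,0,0.0034,0,0,0,0.1],[0.0094,0,0.0034,0,0,0,0.1]]' | python3 inch.py|grep -E 'eef|cont'
```

```text
eef_pos: [0.4976, -0.0296, 0.0848]
contact_force: [0.2, -0.1, 5.2]
```

To row units: 0.0019 m / 0.5 = 0.0038, 0.0009 m / 0.5 = 0.0018.

```bash
echo '[[0.0018,0,0.0006,0,0,0,0.1],[0.0038,0,0.0014,0,0,0,0.1],[0.0038,0,0.0014,0,0,0,0.1]]' | python3 inch.py|grep -E 'eef|cont'
```

```text
eef_pos: [0.4984, -0.0295, 0.0844]
contact_force: [-6.9, 0.0, 10.5]
```

To row units: 0.0028 m / 0.5 = 0.0056, 0.0019 m / 0.5 = 0.0038.

```bash
echo '[[0.0018,0,0.0006,0,0,0,0.1],[0.0038,0,0.0014,0,0,0,0.1],[0.0056,0,0.002,0,0,0,0.1],[0.0056,0,0.002,0,0,0,0.1]]' | python3 inch.py|grep -E 'eef|cont'
```

```text
eef_pos: [0.4991, -0.0293, 0.0838]
contact_force: [-20.7, -3.1, 21.3]
```

The rod is against the hard stop at 20 N, right at 0.499. I'll relax, release and retreat.

To row units: -0.18 m / 0.5 = -0.36, -0.13 m / 0.5 = -0.26.

```bash
echo '[[-0.0038,0,-0.0014,0,0,0,0.1],[-0.0076,0,-0.0028,0,0,0,0.1],[-0.0084,0,-0.003,0,0,0,0.1],[-0.0084,0,-0.003,0,0,0,0.5],[-0.0084,0,-0.003,0,0,0,0.5],[-0.0084,0,-0.003,0,0,0,0.5],[-0.0084,0,-0.06,0,0,0,0.5],[-0.0084,0,-0.16,0,0,0,0.5],[-0.0084,0,-0.26,0,0,0,0.5],[-0.0084,0,-0.36,0,0,0,0.5]]' | python3 inch.py ;python3 - <<'E'
from h import *
W=ctrl.read_camera("wrist");cv2.imwrite("pics/w5.png",W["pixels"][:,:,::-1])
E
```

```text
time: 22.7
eef_pos: [0.4347, -0.0298, 0.2523]
tcp_rot: [0.985, 0.005, 0.174, -0.001]
contact_force: [0.6, -1.5, 0.0]
opening: 0.501
finger_force: 0.0
```

View pics/w5.png

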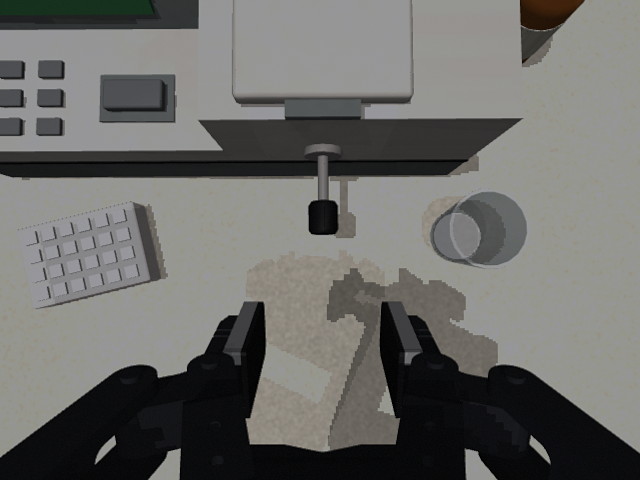

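The knob is back home at (323,217). The lid is shut, the beaker at (488,230) and the cuvette box are untouched, and the gripper is clear, so I'll hand in.

```bash
python3 -c "
from plant import ctrl
print(ctrl.sign_off())"
```

```text
the job is handed in; nothing more can be done
None
```

I shut the lid, pulled the rod one click to put the stoppered cuvette in the beam, pressed the read key fully and pushed the rod home. The last picture shows the lid shut and the things in view undisturbed; the job is handed in, but no verdict came back.

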